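Put the hole-saw set back on its stand

TASK

Put the hole-saw set back on its stand. Set the three loose hole saws, teeth down, over the three bare pegs in falling order of size, starting next to the biggest saw that is already at one end of the stand. Pick up the two pilot drills together as a pair and lay them side by side, lengthwise, inside the black tray at the other end.

Things in the scene. Friction and masses are not known exactly. Their poses are not given: they have to be found in the camera images.
- saw_large: a blue steel hole saw, a round cup standing teeth down, 64 mm outside diameter, 48 mm high, open underneath (inside diameter 58 mm, inside depth 42 mm); origin at the centre of its underside, z up; the largest of the three loose saws, about 0.22 kg
- saw_medium: a blue steel hole saw, a round cup standing teeth down, 51 mm outside diameter, 48 mm high, open underneath (inside diameter 45 mm, inside depth 42 mm); origin at the centre of its underside, z up; the middle one of the three loose saws, about 0.16 kg
- saw_small: a blue steel hole saw, a round cup standing teeth down, 38 mm outside diameter, 48 mm high, open underneath (inside diameter 32 mm, inside depth 42 mm); origin at the centre of its underside, z up; the smallest of the three loose saws, about 0.10 kg
- saw_biggest: the biggest blue hole saw, 76 mm diameter, 48 mm high, fixed on one end of the stand (either end, 180 mm from the stand's middle), with an arbor (dark nut, bright hex shank, 37 mm in all) standing up from its back; origin at the centre of its underside, on the board's top
- stand: fixed plywood board 124 x 460 x 18 mm on the desk with three upright wooden pegs (12 mm diameter, 30 mm high). Origin at the centre of its underside; x across the board, away from the robot, y along the row, z up. Pegs at x = 0, y = -90, 0, +90 mm, from z = 18 to 48 mm. A seated saw's underside is at z = 18 mm. Room for fingers is best across the board (along x)
- tray: black drill tray 118 x 46 x 20 mm, fixed on the stand's other end, 180 mm from its middle. Origin at the centre of its underside, on the board's top; x along the tray (across the board), z up. Inner floor at z = 8 mm, 110 x 36 mm, walls to z = 20 mm; the middle 52 mm have no side walls and only a 3 mm floor, so that fingers can reach down beside the drills
- drill_1: pilot drill 90 mm long lying flat: dark six-sided shank, bit with brass-coloured flutes; behaves as a 10 x 10 mm square bar, does not roll, 0.05 kg. Origin at the middle of its underside; x along it to the point, y sideways, z up. At the start drill_2 lies parallel on its +y side, 0.5 mm away, so both can be pinched together, 20.5 mm wide
- drill_2: the second pilot drill, the same as drill_1, lying beside it
Not all that is in view belongs to the job. Leave any green look-alike of the saw_large alone. Leave any blue look-alike of the drill_2 alone.

How it is judged:
By the outcome, as a careful person would: the job done as asked, in the order asked, and still so for the second after the job is handed in, with the robot touching nothing.
It also fails if it takes over 96 s, if anything falls off the work surface, if the arm or the gripper's body presses on something with over 40 N, if the wrist force passes 120 N, or if a joint passes its speed limit or range.

ROBOT

A 6-joint arm with a two-finger parallel gripper is mounted at the origin on a cart in front of the work surface, level with it; the furniture and walls round the work are solid. World frame = base frame: x ahead of the robot, y to its left, z up, the work surface at z = 0. Lengths are in mm, angles in degrees, forces in N, time in s.
With the tool pointing down it reaches from about 300 to 850 mm from the base axis. Payload 4.2 kg.
Tool frame: the origin (TCP) lies midway between the tips of the shut fingers; the grasp point (between the pads) lies 19 mm behind it; z points along the fingers, y is the line along which they close (so a half turn about z gives the same grasp; the last joint's range is limited). The gripper opens to 91 mm and grips with 3 to 60 N. Pads are 32 mm wide; open, the fingers measure 118 mm over their backs; the gripper's body (76 mm by 178 mm) begins 60 mm behind the grasp point.
Start: joints at [68.927, 18.312, 89.639, -0, 72.044, -1.146], TCP at [195.981, 540.59, 188.676] pointing down, gripper open.
Joint ranges: [-177.97, 177.97], [-48.28, 115.42], [12.27, 149.76], [-77.06, 257.06], [2.81, 150.46], [-146.56, 146.56]. Speed limits (degrees/s): [147.25, 147.25, 180, 180, 180, 180].

INTERFACE

Orientations are given as [roll, pitch, yaw] about the fixed x, y, z axes, in that order (R = Rz(yaw) Ry(pitch) Rx(roll)).
In Python, from workcell import state, grab_frame, camera_model, job_done gives the robot as it stands.
- The arm moves only by the shell command python3 -m pendant [OPENING] [FORCE], which reads ROWS from standard input. ROWS is a JSON object whose key "moves" holds a list of rows, 1 to 8 of them, each of 6 numbers: dx, dy, dz in mm, then a rotation vector rx, ry, rz in degrees; each row shifts and turns the commanded pose from where the row before left it, along the tool's axes as they then stand; what a row does not reach is not made up. A row lasts 1/10 s, in which the tool goes at most 50 mm and 8.59 degrees, less where a joint would pass 70% of its speed; a pose out of reach is approached as far as the arm can. OPENING is the finger opening in mm, set as the command begins (- or left out keeps the last). The fingers move at their own pace and stop on an object; FORCE is the grip in N (left out, the last holds). Time passes only in rows, so rows that do not move let the fingers close. It prints the time, the measured TCP pose, the force, the opening and the grip force at its end. Input that does not fit is refused with a message, and nothing moves.
- state(): the state, without advancing time (a new reading comes with each control period).
- grab_frame(name): name is "side" or "top"; returns the picture (480x640x3 uint8, blue, green, red); there is no depth.
- camera_model(name): a dict with "fx", "fy", "cx", "cy" (pixels), "T" (4x4, takes a point from camera to world coordinates). Camera axes: x right, y up, looking along -z (the intrinsics and any distortion apply to the point x, -y, -z); pixel columns grow to the right and rows downward; lengths in mm; the calibration is good to about 2 mm. A picture is of the moment at which its call begins. camera_model takes no time and is no camera call.
- job_done(): hands the job in; it is judged then, once.
The state is a dict: "time_s": time; "qpos": joint angles; "qvel": joint speeds; "effort": joint torques, N m; "ee_pos": TCP position; "ee_rot": TCP orientation; "force": force on the tool from outside, world axes, zero at the start; "torque": the same for the moment, N m; "gripper_width": finger opening in mm; "gripper_force": force on a finger pad.
Only numpy, scipy, OpenCV 4.12 (cv2) and the standard library are available. Lean on these libraries where they do the work, as an engineer would, in place of code of your own. Each camera call takes 0.05 s, during which the arm holds its last target. There are 200 camera calls.

## Working session

There is one attempt and no reset: what is moved stays moved. The work goes in short steps, Python scripts to look and compute and a shell command to move; the robot and the scene stay as the last step left them, time stands still between calls to the robot, and variables do not carry over. Pictures are saved under pics/ and viewed, at most 14 in all, crops included, and the job is handed in when it is done.

```bash
mkdir -p pics; ls; python3 - <<'E'
from workcell import *
import cv2
for n in("top","side"):
    cv2.imwrite(f"pics/{n}0.png",grab_frame(n)); print(camera_model(n))
s=state();print(s)
E
```

```text
pics
{'fx': 605.7657593295725, 'fy': 605.7657593295725, 'cx': 322.64090054902795, 'cy': 241.30980189450386, 'T': array([[ 1.23156786e-02,  9.98588705e-01, -5.16616124e-02,
         3.97804072e+02],
       [-9.99924118e-01,  1.23141358e-02, -3.48171143e-04,
        -7.00732617e+01],
       [ 2.88488340e-04,  5.16619801e-02,  9.98664587e-01,
         1.30596965e+03],
       [ 0.00000000e+00,  0.00000000e+00,  0.00000000e+00,
         1.00000000e+00]])}
{'fx': 495.1637414592784, 'fy': 495.1637414592784, 'cx': 321.0920713159871, 'cy': 241.01230414601818, 'T': array([[-9.97406310e-01,  6.04819811e-02, -3.90202951e-02,
         4.30913156e+02],
       [-6.93737572e-02, -6.63334521e-01,  7.45100393e-01,
         7.01569331e+02],
       [ 1.91816392e-02,  7.45874818e-01,  6.65809899e-01,
         7.35692094e+02],
       [ 0.00000000e+00,  0.00000000e+00,  0.00000000e+00,
         1.00000000e+00]])}
{'time_s': 0.1, 'qpos': array([ 6.89259740e+01,  1.83463269e+01,  8.96969429e+01, -1.61161922e-03,
        7.20450624e+01, -1.14331322e+00]), 'qvel': array([ 0.000527  , -0.13227228, -0.16498981,  0.05518516, -0.03765172,
        0.12646517]), 'effort': array([ 7.47109425e-04, -4.13334417e+01, -2.32509792e+01,  7.30628567e-02,
        4.22241865e-02, -4.41605630e-05]), 'ee_pos': array([195.81964779, 540.11970284, 187.93770551]), 'ee_rot': array([-1.79911655e+02, -2.30452452e-04,  1.60069785e+02]), 'force': array([-0.01294553, -0.08741163,  1.36754551]), 'torque': array([-0.04294823, -0.00393217,  0.0052362 ]), 'gripper_force': 0.0, 'gripper_width': 91.17916560089552}
```

View pics/top0.png

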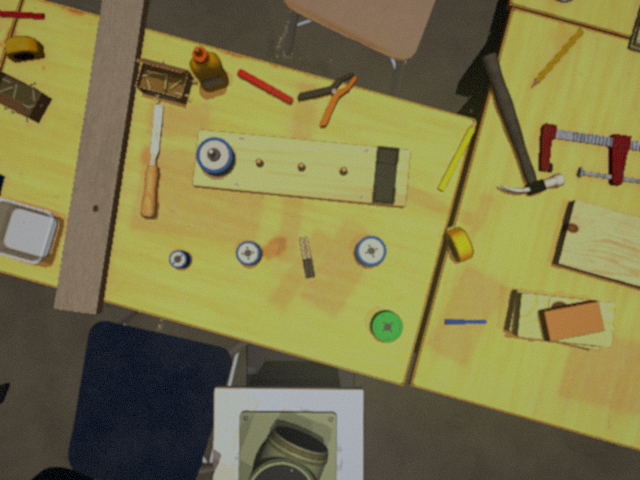

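View pics/side0.png

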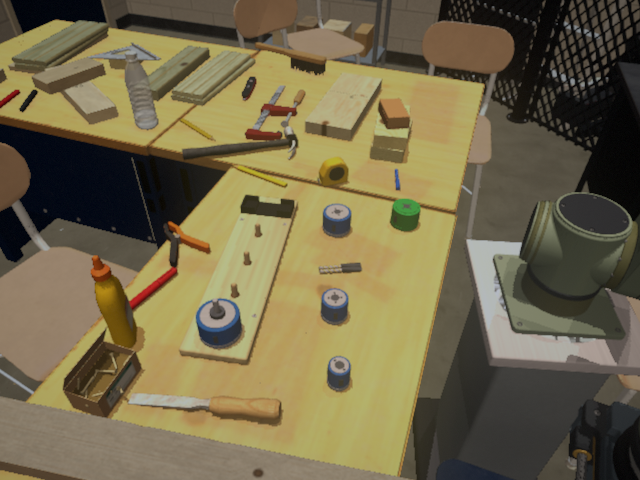

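The top view shows:
- The three loose blue saws at (179,259), (249,253) and (370,250), with a green decoy at (387,326).
- The drill pair at (307,257), with a blue decoy drill at (465,322).
- The stand, with the biggest saw at (215,156), pegs at (259,163), (301,167) and (343,171), and the tray at (386,175).
- A beam at the left that could be raised. Its knot is at (95,209) in the top view and (258,472) in the side view.

Next I'll measure these.

```bash
cat > h.py <<'E'
import numpy as np, cv2
from workcell import *
def ray(n,uv):
    c=camera_model(n);T=c["T"];d=np.array([(uv[0]-c["cx"])/c["fx"],-(uv[1]-c["cy"])/c["fy"],-1.])
    d=T[:3,:3]@d;return T[:3,3],d/np.linalg.norm(d)
def onz(n,uv,z):
    o,d=ray(n,uv);return (o+d*(z-o[2])/d[2]).round(1)
def tri(a,b):
    o1,d1=ray("top",a);o2,d2=ray("side",b)
    t=np.linalg.lstsq(np.c_[d1,-d2],o2-o1,rcond=None)[0]
    p,q=o1+t[0]*d1,o2+t[1]*d2;return ((p+q)/2).round(1),round(np.linalg.norm(p-q),1)
def blobs(n,img,lo,hi,amin,amax=9e9):
    m=cv2.inRange(cv2.cvtColor(img,cv2.COLOR_BGR2HSV),lo,hi);m=cv2.morphologyEx(m,cv2.MORPH_CLOSE,np.ones((3,3)))
    out=[]
    for c in cv2.findContours(m,cv2.RETR_EXTERNAL,cv2.CHAIN_APPROX_NONE)[0]:
        h=cv2.convexHull(c);A=cv2.contourArea(h)
        if amin<A<amax:
            M=cv2.moments(h);out.append((M["m10"]/A,M["m01"]/A,A,h))
    return out
E
python3 - <<'E'
from h import *
t=cv2.imread("pics/top0.png");s=cv2.imread("pics/side0.png")
for n,i in(("top",t),("side",s)):
  for u,v,A,h in blobs(n,i,(100,90,40),(130,255,255),60,4000):
    print(n,round(u,1),round(v,1),A,onz(n,(u,v),24),onz(n,(u,v),42))
print("knot",tri((95,209),(258,472)))
for u in [(215,156),(259,163),(301,167),(343,171),(386,175)]: print(u,onz("top",u,48))
for n in [("bigtop",(213,154),(217,306))]: print(n,tri(n[1],n[2]))
for a,b in [((259,163),(234,285)),((301,167),(247,252)),((343,171),(258,225))]: print("peg",tri(a,b))
# drill crop + stand crop
c=cv2.hconcat([cv2.resize(t[225:290,280:345],(390,390),interpolation=2),cv2.resize(s[250:290,310:370],(400,390),interpolation=2)])
d=cv2.resize(t[120:220,180:420],(790,200),interpolation=2)
c=cv2.resize(c,(790,390));cv2.imwrite("pics/c1.png",cv2.vconcat([c,cv2.resize(t[120:215,185:420],(490,198),interpolation=2).__class__ and d]))
E
```

```text
top 463.1 321.5 86.5 [ 298.7 -367.4   24. ] [ 300.1 -363.2   42. ]
top 184.0 259.2 67.0 [422.5 223.3  24. ] [422.2 219.2  42. ]
top 253.7 254.2 169.5 [434.9  75.9  24. ] [434.4  73.9  42. ]
top 370.3 250.9 625.5 [ 445.1 -170.8   24. ] [ 444.4 -169.3   42. ]
top 214.4 155.4 959.5 [644.9 163.7  24. ] [641.4 160.4  42. ]
side 480.0 473.7 379.0 [212.9 380.5  24. ] [218.4 388.6  42. ]
side 339.0 368.5 194.5 [420.4 222.6  24. ] [420.7 234.8  42. ]
side 216.6 320.1 1442.5 [647.3 138.3  24. ] [641.8 152.5  42. ]
side 333.6 300.6 284.0 [437.1  72.8  24. ] [437.   88.7  42. ]
side 336.7 214.5 249.5 [ 443.2 -189.4   24. ] [ 442.9 -166.8   42. ]
knot (array([525.4, 409.1,  39.3]), np.float64(0.1))
(215, 156) [639. 158.  48.]
(259, 163) [625.4  65.6  48. ]
(301, 167) [618.  -22.4  48. ]
(343, 171) [ 610.7 -110.4   48. ]
(386, 175) [ 603.4 -200.4   48. ]
('bigtop', (213, 154), (217, 306)) (array([635.7, 155.5,  84.2]), np.float64(0.9))
peg (array([627.2,  66.3,  42.4]), np.float64(1.6))
peg (array([618.6, -22.4,  46.7]), np.float64(0.6))
peg (array([ 611.1, -110.5,   45.4]), np.float64(0.1))
```

View pics/c1.png

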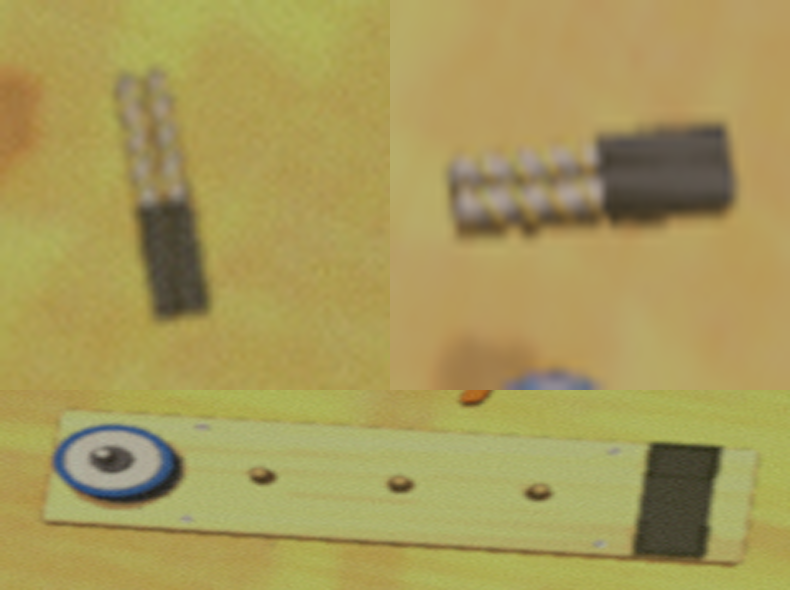

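The view confirms the drill pair lies side by side with points toward +x, and the tray at the -y end. The beam is low (z≈39). The saw order from the biggest is large on the +y peg, medium in the middle, small on the -y peg. Next I'll refine the centres.

```bash
python3 - <<'E'
from h import *
t=cv2.imread("pics/top0.png");s=cv2.imread("pics/side0.png")
def notwood(img,c,r,dark=False):
    x,y=c;w=cv2.cvtColor(img[y-r:y+r,x-r:x+r],cv2.COLOR_BGR2HSV)
    m=((w[...,0]>45)&(w[...,0]<150)&(w[...,2]>40)|(w[...,1]<75)).astype('u1')*255
    if dark: m=(((w[...,1]<120)|(w[...,2]<100))).astype('u1')*255
    m=cv2.morphologyEx(m,cv2.MORPH_OPEN,np.ones((2,2)))
    c_=max(cv2.findContours(m,0,1)[0],key=cv2.contourArea);return cv2.convexHull(c_)+np.array([x-r,y-r])
for nm,a,b,R in(("L",(370,250),(337,219),32),("M",(249,253),(335,305),25.5),("S",(179,259),(339,372),19)):
    h=notwood(t,a,22);h2=notwood(s,b,24)
    (x,y),r=cv2.minEnclosingCircle(h);M=cv2.moments(h);cc=(M["m10"]/M["m00"],M["m01"]/M["m00"])
    M2=cv2.moments(h2);c2=(M2["m10"]/M2["m00"],M2["m01"]/M2["m00"])
    print(nm,(round(x,1),round(y,1)),round(r,1),"expect r",round(R*605/1258,1),"z48",onz("top",(x,y),48),"cen z30",onz("top",cc,30),"side z24",onz("side",c2,24),tri(cc,c2))
h=notwood(t,(307,257),26,True);r=cv2.minAreaRect(h);print("drill",r)
bp=cv2.boxPoints(r);bp=bp[np.argsort(bp[:,1])];e0,e1=bp[:2].mean(0),bp[2:].mean(0)
p,q=onz("top",e0,8),onz("top",e1,8);d=p-q;print(p,q,(p+q)/2,np.linalg.norm(d),np.degrees(np.arctan2(d[1],d[0])), "manual",onz("top",(303.5,237.5),8),onz("top",(310.2,277.2),8))
# tray
w=cv2.cvtColor(t,cv2.COLOR_BGR2HSV);m=np.zeros(t.shape[:2],'u1');m[130:220,360:410]=(w[130:220,360:410,2]<90)*255
c=max(cv2.findContours(m,0,1)[0],key=cv2.contourArea);r=cv2.minAreaRect(c);b=cv2.boxPoints(r);print("tray",r,onz("top",r[0],38),[onz("top",k,38)[:2] for k in b])
g=cv2.inRange(w,(18,60,110),(35,120,255)) # board?
# pegs in crop: dark blob
for u,v in((259,163),(301,167),(343,171)):
    k=w[v-8:v+8,u-8:u+8,1].astype(float)-np.median(w[v-8:v+8,u-8:u+8,1]);k[k<40]=0;yy,xx=np.mgrid[v-8:v+8,u-8:u+8]
    c=((xx*k).sum()/k.sum(),(yy*k).sum()/k.sum());print("peg",c,onz("top",c,44))
# board corners by eye from crop c1 bottom (scale 790/240, 2)
for a,b in((63,410),(758,451),(742,563),(45,521)): print("corner",onz("top",(180+a*240/790,120+(b-390)/2),18))
E
```

```text
L (371.4, 251.7) 15.7 expect r 15.4 z48 [ 442.4 -171.2   48. ] cen z30 [ 443.  -172.8   30. ] side z24 [ 440.5 -168.3   24. ] (array([ 442. , -173.6,   19.8]), np.float64(2.7))
M (249.3, 253.8) 12.9 expect r 12.3 z48 [435.   82.4  48. ] cen z30 [435.4  84.9  30. ] side z24 [433.5  87.5  24. ] (array([434.6,  85.9,  22.2]), np.float64(2.2))
S (180.4, 260.0) 10.8 expect r 9.1 z48 [420.4 225.2  48. ] cen z30 [421.3 230.2  30. ] side z24 [419.4 232.7  24. ] (array([420.4, 231.9,  22.9]), np.float64(2.0))
drill ((307.5989990234375, 257.3943176269531), (41.071266174316406, 9.268549919128418), 79.99201965332031)
[473.4 -29.6   8. ] [386.9 -46.    8. ] [430.15 -37.8    8.  ] 88.0409563782675 10.735589921578308 manual [472.6 -28.4   8. ] [387.8 -44.    8. ]
tray ((385.2292175292969, 175.09326171875), (20.858001708984375, 55.984771728515625), 5.44033145904541) [ 604.8 -199.8   38. ] [array([ 547.5, -172.8]), array([ 666. , -183.1]), array([ 662.3, -227. ]), array([ 543.9, -216.5])]
peg (np.float64(260.2131661442006), np.float64(163.73667711598745)) [624.6  63.5  44. ]
peg (np.float64(302.42957746478874), np.float64(167.9612676056338)) [616.7 -25.3  44. ]
peg (np.float64(342.36180904522615), np.float64(171.44221105527637)) [ 610.4 -109.2   44. ]
corner [700.7 198.8  18. ]
corner [ 661.9 -255.3   18. ]
corner [ 541.  -245.5   18. ]
corner [580.6 207.7  18. ]
```

```bash
cat > to.py <<'E'
import sys,numpy as np
from workcell import state
from scipy.spatial.transform import Rotation as R
s=state();t=np.array(list(map(float,sys.argv[1:4])));r=R.from_euler('xyz',s["ee_rot"],degrees=True)
print("tool d",(r.inv().apply(t-s["ee_pos"])).round(1),"pos",s["ee_pos"].round(1),"rot",s["ee_rot"].round(2),"q",s["qpos"].round(0))
if len(sys.argv)>4: print("rotvec",(r.inv()*R.from_euler('xyz',[180,0,float(sys.argv[4])],degrees=True)).as_rotvec(degrees=True).round(2))
E
echo '{"moves":[[0, 0, 0, 0, 0, 8.4], [0, 0, 0, 0, 0, 8.4], [0, 0, 0, 0, 0, 8.4], [0, 0, 0, 0, 0, 8.4], [0, 0, 0, 0, 0, 8.4], [0, 0, 0, 0, 0, 8.4], [0, 0, 0, 0, 0, 8.4], [0, 0, 0, 0, 0, 8.4]]}' | python3 -m pendant 91 30
echo '{"moves":[[0, 0, 0, 0, 0, 7.8], [0, 0, 0, 0, 0, 0], [0, 0, 0, 0, 0, 0]]}' | python3 -m pendant
python3 to.py 442 -172 110 85
```

```text
time_s: 0.9
ee_pos: [195.9, 540.3, 188.1]
ee_rot: [-180.0, 0.1, 92.5]
force: [-0.8, 0.4, 0.6]
gripper_width: 91.0
gripper_force: 0.0
time_s: 1.2
ee_pos: [195.9, 540.4, 188.3]
ee_rot: [-180.0, 0.0, 85.2]
force: [0.6, -0.0, 0.3]
gripper_width: 90.8
gripper_force: 0.0
tool d [-689.4  304.4   78.7] pos [195.9 540.4 188.3] rot [-1.7999e+02  3.0000e-02  8.5230e+01] q [69. 18. 90. -0. 72. 74.]
rotvec [-0.01  0.03  0.23]
```

```bash
echo '{"moves":[[-20, 9, 0, 0, 0, 0], [-40, 18, 2, 0, 0, 0], [-40, 18, 2, 0, 0, 0], [-40, 18, 2, 0, 0, 0], [-40, 18, 2, 0, 0, 0], [-40, 18, 2, 0, 0, 0], [-40, 18, 2, 0, 0, 0], [-40, 18, 2, 0, 0, 0]]}' | python3 -m pendant | tail -6
echo '{"moves":[[-40, 18, 2, 0, 0, 0], [-40, 18, 2, 0, 0, 0], [-40, 18, 2, 0, 0, 0], [-40, 18, 2, 0, 0, 0], [-40, 18, 2, 0, 0, 0], [-40, 18, 2, 0, 0, 0], [-40, 18, 2, 0, 0, 0], [-40, 18, 2, 0, 0, 0]]}' | python3 -m pendant | tail -6
echo '{"moves":[[-40, 10, 20, 0, 0, 0], [-20, 0, 10, 0, 0, 0], [0, 0, 0, 0, 0, 0], [0, 0, 0, 0, 0, 0]]}' | python3 -m pendant
python3 to.py 442 -172 15 85
```

```text
time_s: 2.0
ee_pos: [304.9, 228.5, 174.7]
ee_rot: [180.0, -0.0, 85.3]
force: [1.1, 0.8, 0.9]
gripper_width: 91.1
gripper_force: 0.0
time_s: 2.8
ee_pos: [421.0, -103.0, 158.7]
ee_rot: [180.0, -0.0, 85.2]
force: [0.9, 1.0, -0.1]
gripper_width: 91.3
gripper_force: 0.0
time_s: 3.2
ee_pos: [425.3, -161.5, 128.6]
ee_rot: [-180.0, -0.0, 85.1]
force: [0.3, -0.4, 0.2]
gripper_width: 91.1
gripper_force: 0.0
tool d [ -9.1  17.6 113.5] pos [ 425.3 -161.5  128.6] rot [-1.7996e+02 -5.0000e-02  8.5080e+01] q [-22.  11. 110.   0.  60. -17.]
rotvec [-0.04 -0.05  0.08]
```

```bash
echo '{"moves":[[-9, 17.6, 13, 0, 0, 0], [0, 0, 25, 0, 0, 0], [0, 0, 25, 0, 0, 0], [0, 0, 25, 0, 0, 0], [0, 0, 20, 0, 0, 0], [0, 0, 5.5, 0, 0, 0], [0, 0, 0, 0, 0, 0]]}' | python3 -m pendant |tail -5
echo '{"moves":[[0, 0, 0, 0, 0, 0], [0, 0, 0, 0, 0, 0], [0, 0, 0, 0, 0, 0], [0, 0, 0, 0, 0, 0], [0, 0, 0, 0, 0, 0], [0, 0, 0, 0, 0, 0], [0, 0, 0, 0, 0, 0], [0, 0, 0, 0, 0, 0]]}' | python3 -m pendant 50 35
python3 to.py 626.8 67.2 90 85
```

```text
ee_pos: [442.4, -171.2, 15.3]
ee_rot: [-180.0, -0.0, 85.2]
force: [-0.1, 0.1, 0.5]
gripper_width: 90.8
gripper_force: 0.0
time_s: 4.7
ee_pos: [443.3, -172.5, 16.1]
ee_rot: [179.9, 0.0, 85.1]
force: [0.0, 0.6, 5.1]
gripper_width: 59.9
gripper_force: 67.1
tool d [254.6 162.4 -73.6] pos [ 443.3 -172.5   16.1] rot [1.7986e+02 2.0000e-02 8.5050e+01] q [-23.  20. 116.   0.  44. -18.]
rotvec [0.14 0.02 0.05]
```

```bash
python3 - <<'E'
from h import *
print(state()["gripper_width"],state()["gripper_force"])
t=grab_frame("top");s=grab_frame("side")
cv2.imwrite("pics/g1.png",cv2.hconcat([cv2.resize(t[190:310,310:430],(390,390),interpolation=2),cv2.resize(s[150:270,270:390],(390,390),interpolation=2)]))
E
```

```text
59.875419650004936 67.06850333022885
```

View pics/g1.png

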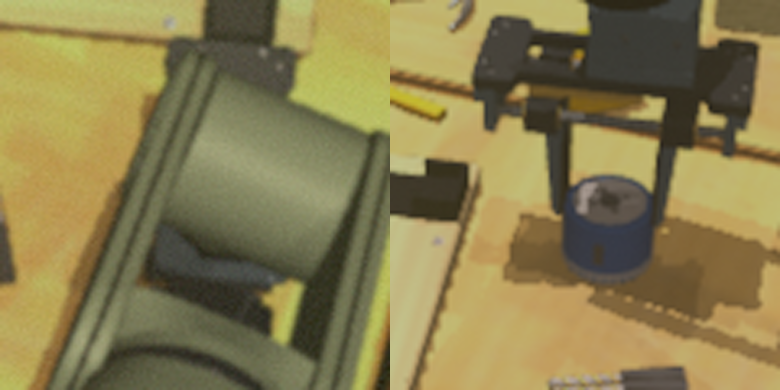

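The side view shows the large saw held between both pads at about (608,225) in the crop. Lifting.

```bash
echo '{"moves":[[0, 0, -5, 0, 0, 0], [0, 0, -15, 0, 0, 0], [0, 0, -30, 0, 0, 0], [0, 0, -30, 0, 0, 0], [20, 13, 0, 0, 0, 0], [30, 19, 0, 0, 0, 0], [30, 19, 0, 0, 0, 0], [30, 19, 0, 0, 0, 0]]}' | python3 -m pendant 
echo '{"moves":[[30, 19, 0, 0, 0, 0], [30, 19, 0, 0, 0, 0], [30, 19, 0, 0, 0, 0], [30, 19, 0, 0, 0, 0], [15, 9, 0, 0, 0, 0], [6, 4, 0, 0, 0, 0], [0, 0, 0, 0, 0, 0], [0, 0, 0, 0, 0, 0]]}' | python3 -m pendant 
python3 to.py 626.8 67.2 33 85
```

```text
time_s: 5.6
ee_pos: [521.3, -67.6, 95.0]
ee_rot: [-179.9, 0.0, 85.0]
force: [1.0, -0.1, -2.6]
gripper_width: 59.8
gripper_force: 66.1
time_s: 6.4
ee_pos: [621.1, 63.0, 94.9]
ee_rot: [-179.9, 0.0, 85.0]
force: [-0.6, -0.4, -1.8]
gripper_width: 60.1
gripper_force: 66.1
tool d [ 4.7  5.4 61.9] pos [621.1  63.   94.9] rot [-1.799e+02  5.000e-02  8.503e+01] q [ 5. 27. 91. -0. 63. 10.]
rotvec [-0.1   0.05  0.03]
```

```bash
echo '{"moves":[[4.7, 5.4, 10, 0, 0, 0], [0, 0, 20, 0, 0, 0], [0, 0, 15, 0, 0, 0], [0, 0, 10, 0, 0, 0], [0, 0, 3, 0, 0, 0], [0, 0, 1.5, 0, 0, 0], [0, 0, 0, 0, 0, 0], [0, 0, 0, 0, 0, 0]]}' | python3 -m pendant
python3 to.py 626.8 67.2 33
```

```text
time_s: 7.2
ee_pos: [628.6, 68.5, 36.4]
ee_rot: [179.9, -0.0, 85.1]
force: [-0.5, 0.3, -3.1]
gripper_width: 59.8
gripper_force: 66.1
tool d [-1.4 -1.7  3.4] pos [628.6  68.5  36.4] rot [ 1.7991e+02 -2.0000e-02  8.5070e+01] q [ 5. 30. 93.  0. 56. 10.]
```

```bash
echo '{"moves":[[-1, -1.5, 1.5, 0, 0, 0], [0, 0, 0.8, 0, 0, 0], [0, 0, 0, 0, 0, 0]]}' | python3 -m pendant |grep -E "pos|force"
echo '{"moves":[[0, 0, 0, 0, 0, 0], [0, 0, 0, 0, 0, 0], [0, 0, 0, 0, 0, 0], [0, 0, 0, 0, 0, 0], [0, 0, 0, 0, 0, 0]]}' | python3 -m pendant 91 |grep -E "pos|force|wid"
echo '{"moves":[[0, 0, -20, 0, 0, 0], [0, 0, -30, 0, 0, 0], [0, 0, -30, 0, 0, 0], [0, 0, -10, 0, 0, 0], [0, 0, 0, 0, 0, 0]]}' | python3 -m pendant |grep -E "pos|force|wid"
python3 to.py 434.7 85.5 100 85
```

```text
ee_pos: [626.5, 67.5, 34.2]
force: [-1.5, 0.3, 2.6]
gripper_force: 66.7
ee_pos: [626.1, 67.6, 33.0]
force: [0.3, -0.7, -0.3]
gripper_width: 90.9
gripper_force: 0.0
ee_pos: [627.3, 67.7, 124.6]
force: [0.5, 0.7, -1.4]
gripper_width: 90.9
gripper_force: 0.0
tool d [   1.2 -193.5   24. ] pos [627.3  67.7 124.6] rot [ 1.7983e+02 -4.0000e-02  8.5070e+01] q [ 5. 26. 88.  0. 67. 10.]
rotvec [ 0.17 -0.04  0.07]
```

Released cleanly. Now the medium saw at (434.7, 85.5).

```bash
echo '{"moves":[[0, -20, 0, 0, 0, 0], [0, -40, 0, 0, 0, 0], [0, -40, 0, 0, 0, 0], [0, -40, 0, 0, 0, 0], [0, -34, 0, 0, 0, 0], [1, -20, 10, 0, 0, 0], [0, 0, 10, 0, 0, 0], [0, 0, 0, 0, 0, 0]]}' | python3 -m pendant |grep -E "pos|force"
python3 - <<'E'
from h import *
t=grab_frame("top");s=grab_frame("side")
cv2.imwrite("pics/p1.png",cv2.hconcat([cv2.resize(t[100:220,180:300],(390,390),interpolation=2),cv2.resize(s[190:390,160:360],(390,390),interpolation=2)]))
E
python3 to.py 434.7 85.5 15 85
```

```text
ee_pos: [431.9, 85.0, 101.3]
force: [0.3, 0.1, 0.9]
gripper_force: 0.0
tool d [ 0.4  0.6 87.6] pos [434.1  85.2 102.6] rot [-1.7996e+02  1.0000e-02  8.5060e+01] q [ 10.  11. 114.   0.  55.  15.]
rotvec [-0.04  0.01  0.06]
```

View pics/p1.png

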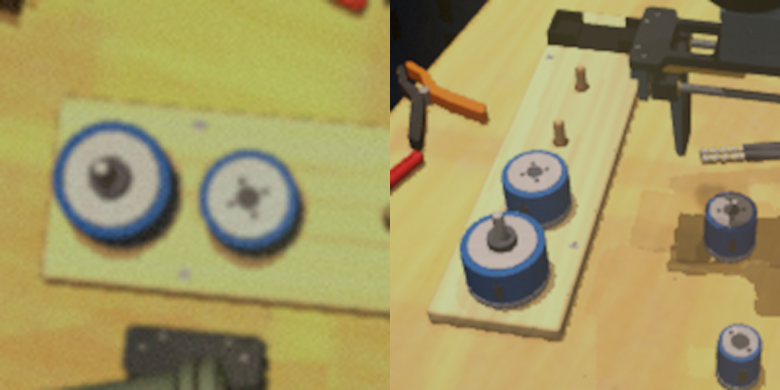

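The large saw is seated on the peg beside the biggest one (crop 248,200; side 537,187). Gripping the medium saw.

```bash
echo '{"moves":[[0, 0, 20, 0, 0, 0], [0, 0, 25, 0, 0, 0], [0, 0, 25, 0, 0, 0], [0, 0, 13, 0, 0, 0], [0, 0, 3.5, 0, 0, 0], [0, 0, 0, 0, 0, 0]]}' | python3 -m pendant |grep -E "pos|force"
echo '{"moves":[[0, 0, 0, 0, 0, 0], [0, 0, 0, 0, 0, 0], [0, 0, 0, 0, 0, 0], [0, 0, 0, 0, 0, 0], [0, 0, 0, 0, 0, 0], [0, 0, 0, 0, 0, 0], [0, 0, 0, 0, 0, 0], [0, 0, 0, 0, 0, 0]]}' | python3 -m pendant 38 30|grep -E "pos|force|wid"
echo '{"moves":[[0, 0, -5, 0, 0, 0], [0, 0, -15, 0, 0, 0], [0, 0, -30, 0, 0, 0], [0, 0, -30, 0, 0, 0], [0, 0, 0, 0, 0, 0]]}' | python3 -m pendant |grep -E "pos|force|wid"
python3 to.py 619 -22.5 95 85
```

```text
ee_pos: [434.0, 85.2, 16.5]
force: [-0.2, -0.6, 0.3]
gripper_force: 0.0
ee_pos: [434.2, 85.4, 17.2]
force: [2.7, -0.2, 1.3]
gripper_width: 47.4
gripper_force: 30.0
ee_pos: [435.3, 85.7, 100.0]
force: [1.4, 0.1, -1.6]
gripper_width: 47.1
gripper_force: 30.0
tool d [-92.  192.3   6. ] pos [435.3  85.7 100. ] rot [ 1.7965e+02 -1.1000e-01  8.5070e+01] q [ 10.  11. 114.   0.  55.  15.]
rotvec [ 0.35 -0.11  0.07]
```

```bash
echo '{"moves":[[-10, 20, 0, 0, 0, 0], [-16, 33, 0, 0, 0, 0], [-16, 33, 0, 0, 0, 0], [-16, 33, 0, 0, 0, 0], [-16, 33, 0, 0, 0, 0], [-12, 25, 0, 0, 0, 0], [-6, 15, 0, 0, 0, 0], [0, 0, 0, 0, 0, 0]]}' | python3 -m pendant |grep -E "pos|force|wid"
echo '{"moves":[[0, 0, 0, 0, 0, 0]]}' | python3 -m pendant | grep pos
python3 to.py 619 -22.5 38
```

```text
ee_pos: [617.0, -23.9, 94.8]
force: [-0.7, 0.1, -2.3]
gripper_width: 47.0
gripper_force: 30.0
ee_pos: [614.8, -22.6, 95.3]
tool d [ 0.5  4.4 57.2] pos [614.8 -22.6  95.3] rot [-1.7975e+02 -2.0000e-02  8.5060e+01] q [-3. 26. 92.  0. 63.  2.]
```

```bash
echo '{"moves":[[0.5, 4, 15, 0, 0, 0], [0, 0, 20, 0, 0, 0], [0, 0, 15, 0, 0, 0], [0, 0, 5, 0, 0, 0], [0, 0, 2, 0, 0, 0], [0, 0, 0, 0, 0, 0], [0, 0, 0, 0, 0, 0]]}' | python3 -m pendant|grep -E "pos|force|wid"
python3 to.py 619 -22.5 35
```

```text
ee_pos: [621.1, -22.6, 40.6]
force: [-0.5, 0.3, -1.4]
gripper_width: 47.3
gripper_force: 30.0
tool d [-0.  -2.1  5.6] pos [621.1 -22.6  40.6] rot [ 1.7992e+02 -1.0000e-02  8.5080e+01] q [-3. 29. 95.  0. 56.  2.]
```

```bash
echo '{"moves":[[0, -1.5, 3, 0, 0, 0], [0, 0, 1.5, 0, 0, 0], [0, 0, 0.6, 0, 0, 0], [0, 0, 0, 0, 0, 0]]}' | python3 -m pendant |grep -E "pos|force"
echo '{"moves":[[0, 0, 0, 0, 0, 0], [0, 0, 0, 0, 0, 0], [0, 0, 0, 0, 0, 0], [0, 0, 0, 0, 0, 0], [0, 0, 0, 0, 0, 0]]}' | python3 -m pendant 80 |grep -E "pos|force|wid"
echo '{"moves":[[0, 0, -20, 0, 0, 0], [0, 0, -30, 0, 0, 0], [0, 0, -30, 0, 0, 0], [0, 0, -5, 0, 0, 0], [0, 0, 0, 0, 0, 0]]}' | python3 -m pendant |grep -E "pos|force|wid"
python3 to.py 420.5 231 100 85
```

```text
ee_pos: [619.0, -22.6, 35.2]
force: [-1.0, 0.1, 2.7]
gripper_force: 30.0
ee_pos: [619.2, -22.6, 34.7]
force: [-0.4, 0.8, 0.2]
gripper_width: 79.5
gripper_force: 0.0
ee_pos: [619.7, -22.7, 120.6]
force: [-0.3, -0.4, 0.3]
gripper_width: 79.7
gripper_force: 0.0
tool d [ 235.6 -220.3   20.1] pos [619.7 -22.7 120.6] rot [ 1.7987e+02 -1.0000e-02  8.5080e+01] q [-3. 25. 89.  0. 65.  2.]
rotvec [ 0.13 -0.01  0.08]
```

```bash
echo '{"moves":[[0, -20, 0, 0, 0, 0], [10, -35, 0, 0, 0, 0], [25, -35, 0, 0, 0, 0], [35, -30, 0, 0, 0, 0], [35, -30, 0, 0, 0, 0], [35, -30, 0, 0, 0, 0], [35, -20, 0, 0, 0, 0], [35, -20, 0, 0, 0, 0]]}' | python3 -m pendant |grep -E "pos|force"
echo '{"moves":[[20, 0, 5, 0, 0, 0], [5.6, 0, 15, 0, 0, 0], [0, 0, 0, 0, 0, 0], [0, 0, 0, 0, 0, 0]]}' | python3 -m pendant |grep -E "pos|force"
python3 - <<'E'
from h import *
t=grab_frame("top");s=grab_frame("side")
cv2.imwrite("pics/p2.png",cv2.hconcat([cv2.resize(t[100:220,210:330],(390,390),interpolation=2),cv2.resize(s[190:410,180:400],(390,390),interpolation=2)]))
E
python3 to.py 420.5 231 16 85
```

```text
ee_pos: [415.7, 206.2, 118.2]
force: [0.5, 0.2, 0.5]
gripper_force: 0.0
ee_pos: [419.2, 230.3, 98.6]
force: [-0.1, 0.7, -0.8]
gripper_force: 0.0
tool d [ 0.7  0.3 83.6] pos [420.2 230.4  99.6] rot [-1.7997e+02  2.0000e-02  8.5030e+01] q [ 27.  14. 109.  -0.  56.  32.]
rotvec [-0.03  0.02  0.03]
```

View pics/p2.png

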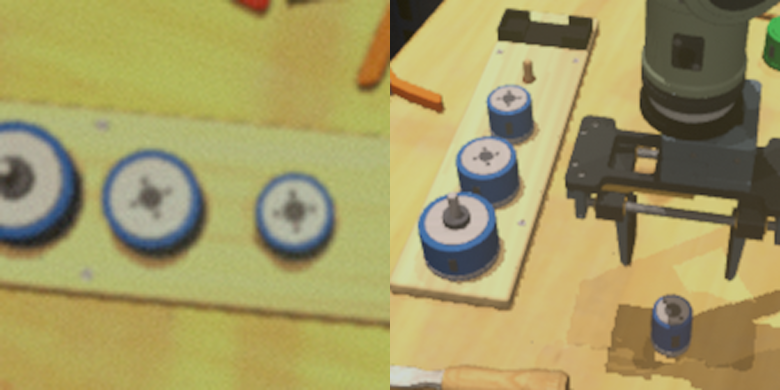

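The large and medium saws are both seated upright (crop 152,200 and 295,212). The gripper is centred over the small saw.

```bash
echo '{"moves":[[0.5, 0, 20, 0, 0, 0], [0, 0, 25, 0, 0, 0], [0, 0, 23, 0, 0, 0], [0, 0, 12, 0, 0, 0], [0, 0, 3.5, 0, 0, 0], [0, 0, 0, 0, 0, 0]]}' | python3 -m pendant |grep -E "pos|force"
echo '{"moves":[[0, 0, 0, 0, 0, 0], [0, 0, 0, 0, 0, 0], [0, 0, 0, 0, 0, 0], [0, 0, 0, 0, 0, 0], [0, 0, 0, 0, 0, 0], [0, 0, 0, 0, 0, 0], [0, 0, 0, 0, 0, 0], [0, 0, 0, 0, 0, 0]]}' | python3 -m pendant 25 25|grep -E "pos|force|wid"
echo '{"moves":[[0, 0, -5, 0, 0, 0], [0, 0, -15, 0, 0, 0], [0, 0, -30, 0, 0, 0], [0, 0, -30, 0, 0, 0], [0, 0, -25, 0, 0, 0], [0, 0, 0, 0, 0, 0]]}' | python3 -m pendant |grep -E "pos|force|wid"
python3 to.py 611.2 -112.2 120 85
```

```text
ee_pos: [420.5, 231.1, 16.4]
force: [0.4, -0.7, 1.0]
gripper_force: 0.0
ee_pos: [420.6, 231.6, 16.5]
force: [0.9, -0.1, 1.6]
gripper_width: 34.7
gripper_force: 25.9
ee_pos: [422.2, 232.6, 124.4]
force: [0.4, -0.8, -0.1]
gripper_width: 35.1
gripper_force: 25.6
tool d [-327.3  217.9    4.4] pos [422.2 232.6 124.4] rot [179.66  -0.23  85.07] q [ 27.  13. 107.   0.  59.  32.]
rotvec [ 0.33 -0.23  0.07]
```

```bash
echo '{"moves":[[-20, 0, 0, 0, 0, 0], [-38, 10, 0, 0, 0, 0], [-38, 20, 0, 0, 0, 0], [-38, 20, 0, 0, 0, 0], [-38, 25, 0, 0, 0, 0], [-38, 28, 0, 0, 0, 0], [-38, 30, 0, 0, 0, 0], [-35, 30, 0, 0, 0, 0]]}' | python3 -m pendant |grep -E "pos|force|wid"
echo '{"moves":[[-28, 30, 5, 0, 0, 0], [-16, 20, 15, 0, 0, 0], [0, 5, 10, 0, 0, 0], [0, 0, 0, 0, 0, 0], [0, 0, 0, 0, 0, 0]]}' | python3 -m pendant |grep -E "pos|force|wid"
python3 to.py 611.2 -112.2 34.5 85
```

```text
ee_pos: [557.9, -66.3, 119.7]
force: [0.1, 0.8, -1.2]
gripper_width: 34.9
gripper_force: 25.6
ee_pos: [607.9, -111.9, 90.3]
force: [0.4, 0.1, -0.7]
gripper_width: 34.7
gripper_force: 25.6
tool d [-0.1  3.5 55.8] pos [ 607.9 -111.9   90.3] rot [-1.7982e+02 -5.0000e-02  8.5120e+01] q [-12.  26.  92.   0.  62.  -7.]
rotvec [-0.18 -0.05  0.12]
```

```bash
echo '{"moves":[[0, 2.5, 10, 0, 0, 0], [0, 0, 15, 0, 0, 0], [0, 0, 15, 0, 0, 0], [0, 0, 7, 0, 0, 0], [0, 0, 3, 0, 0, 0], [0, 0, 0, 0, 0, 0], [0, 0, 0, 0, 0, 0]]}' | python3 -m pendant|grep -E "pos|force|wid"
python3 to.py 611.2 -112.2 34.5
```

```text
ee_pos: [612.4, -113.2, 42.0]
force: [0.6, -0.2, -0.9]
gripper_width: 35.0
gripper_force: 25.6
tool d [ 0.9 -1.3  7.5] pos [ 612.4 -113.2   42. ] rot [179.92   0.    85.08] q [-12.  29.  95.   0.  56.  -7.]
```

```bash
echo '{"moves":[[0.8, -1, 4, 0, 0, 0], [0, 0, 2.2, 0, 0, 0], [0, 0, 1, 0, 0, 0], [0, 0, 0, 0, 0, 0]]}' | python3 -m pendant |grep -E "pos|force"
echo '{"moves":[[0, 0, 0, 0, 0, 0], [0, 0, 0, 0, 0, 0], [0, 0, 0, 0, 0, 0], [0, 0, 0, 0, 0, 0], [0, 0, 0, 0, 0, 0]]}' | python3 -m pendant 65 |grep -E "pos|force|wid"
echo '{"moves":[[0, 0, -20, 0, 0, 0], [0, 0, -30, 0, 0, 0], [0, 0, -30, 0, 0, 0], [0, -20, -5, 0, 0, 0], [0, -40, 0, 0, 0, 0], [0, -40, 0, 0, 0, 0], [0, -20, 0, 0, 0, 0]]}' | python3 -m pendant |grep -E "pos|force|wid"
python3 to.py 430.2 -37.5 100 100.7
```

```text
ee_pos: [610.9, -112.3, 34.5]
force: [-0.8, 0.5, 2.3]
gripper_force: 26.0
ee_pos: [610.9, -112.3, 33.9]
force: [-0.1, 0.3, -0.4]
gripper_width: 64.4
gripper_force: 0.0
ee_pos: [487.8, -101.5, 118.9]
force: [0.9, 0.2, -0.9]
gripper_width: 65.1
gripper_force: 0.0
tool d [ 58.8 -62.8  19. ] pos [ 487.8 -101.5  118.9] rot [-1.7985e+02 -2.0000e-02  8.5070e+01] q [-13.  15. 105.  -0.  60.  -8.]
rotvec [ -0.14  -0.04 -15.63]
```

```bash
echo '{"moves":[[0, 0, 0, 0, 0, 8.4], [0, 0, 0, 0, 0, 8.4], [0, 0, 0, 0, 0, 8.4], [0, 0, 0, 0, 0, 8.4], [0, 0, 0, 0, 0, 8.4], [0, 0, 0, 0, 0, 8.4], [0, 0, 0, 0, 0, 8.4], [0, 0, 0, 0, 0, 8.4]]}' | python3 -m pendant 55|grep -E "rot"
echo '{"moves":[[0, 0, 0, 0, 0, 7.1], [0, 0, 0, 0, 0, 0], [0, 0, 0, 0, 0, 0]]}' | python3 -m pendant|grep rot
python3 - <<'E'
from h import *
t=grab_frame("top");s=grab_frame("side")
cv2.imwrite("pics/p3.png",cv2.hconcat([cv2.resize(t[100:300,200:400],(390,390),interpolation=2),cv2.resize(s[150:370,180:400],(390,390),interpolation=2)]))
E
python3 to.py 430.2 -37.2 4 10.7
```

```text
ee_rot: [-180.0, -0.0, 17.5]
ee_rot: [-180.0, 0.0, 10.9]
tool d [-47.8 -75.2 115. ] pos [ 491.3 -102.   119. ] rot [-180.     -0.     10.87] q [-13.  15. 105.   0.  60.  66.]
rotvec [-0.   -0.    0.17]
```

View pics/p3.png

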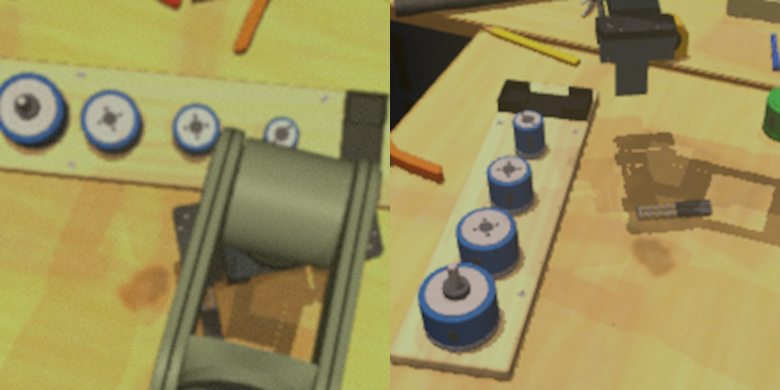

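All three saws are seated in falling order, and the drill pair is undisturbed at about (675,210) in the side crop. Going to the drills.

```bash
echo '{"moves":[[-15, -20, 0, 0, 0, 0], [-20, -30, 0, 0, 0, 0], [-12.8, -25, 10, 0, 0, 0], [0, 0, 25, 0, 0, 0], [0, 0, 20, 0, 0, 0], [0, 0, 10, 0, 0, 0], [0, 0, 0, 0, 0, 0], [0, 0, 0, 0, 0, 0]]}' | python3 -m pendant |grep -E "pos|force"
python3 to.py 430.2 -37.2 4 10.7
python3 - <<'E'
from h import *
s=grab_frame("side")
cv2.imwrite("pics/p4.png",cv2.resize(s[210:310,280:400],(720,600),interpolation=2))
E
```

```text
ee_pos: [431.1, -37.5, 54.4]
force: [0.6, -0.1, 0.3]
gripper_force: 0.0
tool d [-0.8 -0.5 50.4] pos [431.1 -37.5  54.4] rot [ 1.7999e+02 -4.0000e-02  1.0780e+01] q [ -6.  14. 119.   0.  48.  73.]
rotvec [ 0.01 -0.04  0.08]
```

View pics/p4.png

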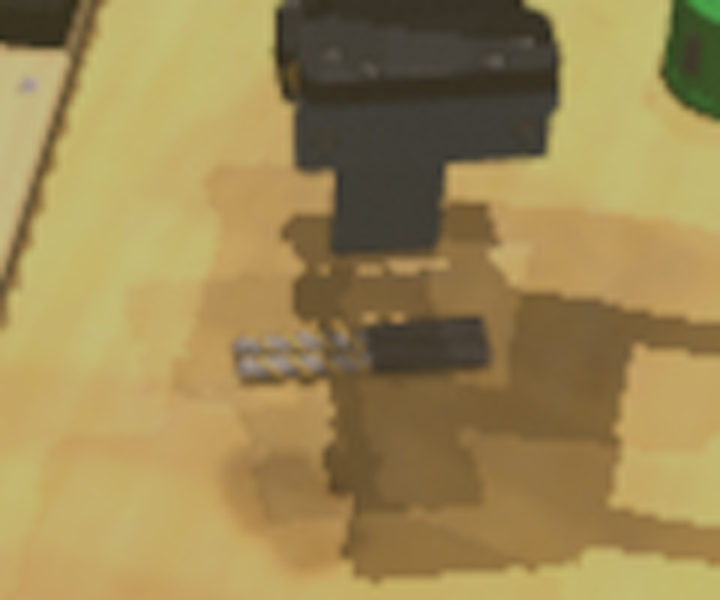

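The gripper straddles the pair (crop 360,350). Lowering.

```bash
echo '{"moves":[[-0.8, -0.5, 20, 0, 0, 0], [0, 0, 20, 0, 0, 0], [0, 0, 6, 0, 0, 0], [0, 0, 3, 0, 0, 0], [0, 0, 1, 0, 0, 0], [0, 0, 0, 0, 0, 0], [0, 0, 0, 0, 0, 0]]}' | python3 -m pendant |grep -E "pos|force"
python3 to.py 430.2 -37.2 3 10.7
```

```text
ee_pos: [430.1, -37.0, 4.7]
force: [-1.2, 0.6, 0.3]
gripper_force: 0.0
tool d [0.  0.2 1.7] pos [430.1 -37.    4.7] rot [ 1.7998e+02 -8.0000e-02  1.0770e+01] q [ -6.  18. 122.   0.  40.  73.]
rotvec [ 0.02 -0.08  0.07]
```

```bash
echo '{"moves":[[0, 0, 1.5, 0, 0, 0], [0, 0, 0, 0, 0, 0], [0, 0, 0, 0, 0, 0], [0, 0, 0, 0, 0, 0], [0, 0, 0, 0, 0, 0], [0, 0, 0, 0, 0, 0], [0, 0, 0, 0, 0, 0], [0, 0, 0, 0, 0, 0]]}' | python3 -m pendant 12 25|grep -E "pos|force|wid"
echo '{"moves":[[0, 0, -5, 0, 0, 0], [0, 0, -15, 0, 0, 0], [0, 0, -30, 0, 0, 0], [0, 0, -30, 0, 0, 0], [0, 0, -5, 0, 0, 0], [0, 0, 0, 0, 0, 0]]}' | python3 -m pendant |grep -E "pos|force|wid"
python3 - <<'E'
from h import *
s=grab_frame("side")
cv2.imwrite("pics/p5.png",cv2.resize(s[170:290,270:414],(720,600),interpolation=2))
E
python3 to.py 603.3 -202 100 -5
```

```text
ee_pos: [429.5, -37.0, 2.5]
force: [0.0, 0.0, 0.1]
gripper_width: 12.0
gripper_force: 0.0
ee_pos: [430.1, -37.0, 88.4]
force: [0.1, -0.0, -0.1]
gripper_width: 12.1
gripper_force: 0.0
tool d [140.2 194.7 -12.7] pos [429.1 -36.9  87.3] rot [-1.7999e+02  1.0000e-02  1.0770e+01] q [ -6.  11. 116.   0.  53.  73.]
rotvec [-1.000e-02  1.000e-02  1.577e+01]
```

View pics/p5.png

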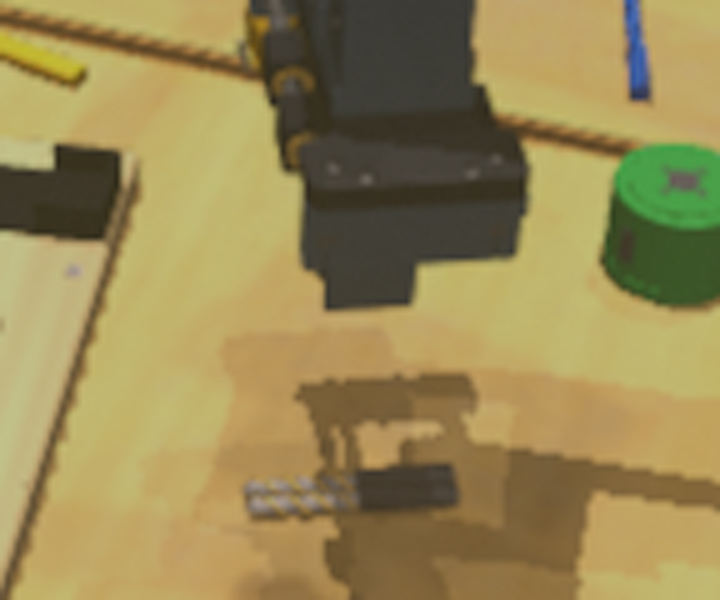

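The fingers reached 12 mm with no grip force, and the drills did not move (still at about (340,268) in full-frame pixels). I'd guess the tips stand further apart than the reading, so I'll retry with a full close.

```bash
echo '{"moves":[[0, 0, 20, 0, 0, 0], [0, 0, 30, 0, 0, 0], [0, 0, 25, 0, 0, 0], [0, 0, 8, 0, 0, 0], [0, 0, 2, 0, 0, 0], [0, 0, 0, 0, 0, 0], [0, 0, 0, 0, 0, 0]]}' | python3 -m pendant 50|grep -E "pos|force|wid"
echo '{"moves":[[0, 0, 0, 0, 0, 0], [0, 0, 0, 0, 0, 0], [0, 0, 0, 0, 0, 0]]}' | python3 -m pendant 24 20|grep -E "pos|force|wid"
python3 - <<'E'
from h import *
s=grab_frame("side")
cv2.imwrite("pics/p6.png",cv2.resize(s[210:290,290:386],(720,600),interpolation=2))
E
python3 to.py 430.2 -37.2 2 10.7
```

```text
ee_pos: [430.3, -37.1, 3.3]
force: [-1.1, 0.0, -0.5]
gripper_width: 49.7
gripper_force: 0.0
ee_pos: [429.8, -37.0, 3.0]
force: [0.2, 0.1, -0.1]
gripper_width: 28.5
gripper_force: 0.0
tool d [0.4 0.3 0.9] pos [429.7 -37.    2.9] rot [ 1.7999e+02 -5.0000e-02  1.0780e+01] q [ -6.  18. 122.   0.  39.  73.]
rotvec [ 0.01 -0.05  0.08]
```

View pics/p6.png

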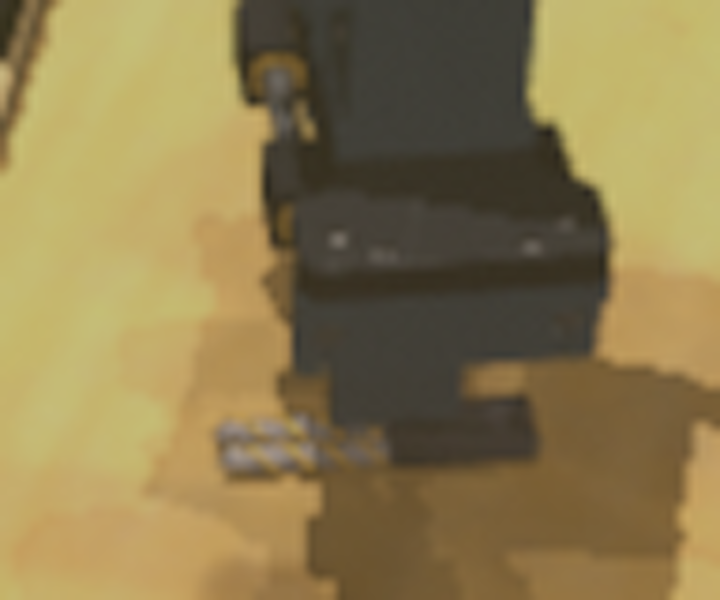

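```bash
python3 - <<'E'
from h import *
print("pair side",onz("side",(340,269.3),6),"tri",tri((307.6,257.4),(340,269)))
c=camera_model("side");T=np.linalg.inv(c["T"])
def proj(p,c=c,T=T):
    q=T@np.r_[p,1];return (c["fx"]*q[0]/-q[2]+c["cx"]-290)*7.5,(-c["fy"]*q[1]/-q[2]+c["cy"]-210)*7.5
for y in(-62,-51,-37,-23,-10):
  for z in (3,10): print(y,z,np.round(proj([430,y,z])))
E
```

```text
pair side [428.3 -30.4   6. ] tri (array([ 4.293e+02, -3.760e+01, -3.000e-01]), np.float64(1.9))
-62 3 [373. 373.]
-62 10 [374. 356.]
-51 3 [372. 400.]
-51 10 [373. 382.]
-37 3 [369. 435.]
-37 10 [371. 417.]
-23 3 [367. 471.]
-23 10 [368. 453.]
-10 3 [365. 505.]
-10 10 [366. 487.]
```

```bash
python3 - <<'E'
from h import *
def onp(uv,ax,val):
    o,d=ray("side",uv);return (o+d*(val-o[ax])/d[ax]).round(1)
print("p4 tcp54",onp((345,251.7),1,-10),onp((345,251.7),1,3.5))
print("p5 tcp87",onp((344,231),1,-31),onp((344,231),1,-17))
print("p6 tcp3",onp((342.7,266),1,-23),onp((342.7,266),1,-9))
print("g1 tcp16",onp((321.4,215.5),1,-172))
s=grab_frame("side");st=state();print(st["ee_pos"])
cv2.imwrite("pics/p7.png",cv2.resize(s[245:285,315:370],(770,560),interpolation=cv2.INTER_NEAREST))
E
```

```text
p4 tcp54 [420.8 -10.   75.6] [421.    3.5  88.2]
p5 tcp87 [425.2 -31.  110.7] [425.3 -17.  122.7]
p6 tcp3 [423.3 -23.   23.3] [423.4  -9.   37.1]
g1 tcp16 [ 477.5 -172.    32.5]
[429.64936062 -36.97828243   2.76672235]
```

View pics/p7.png

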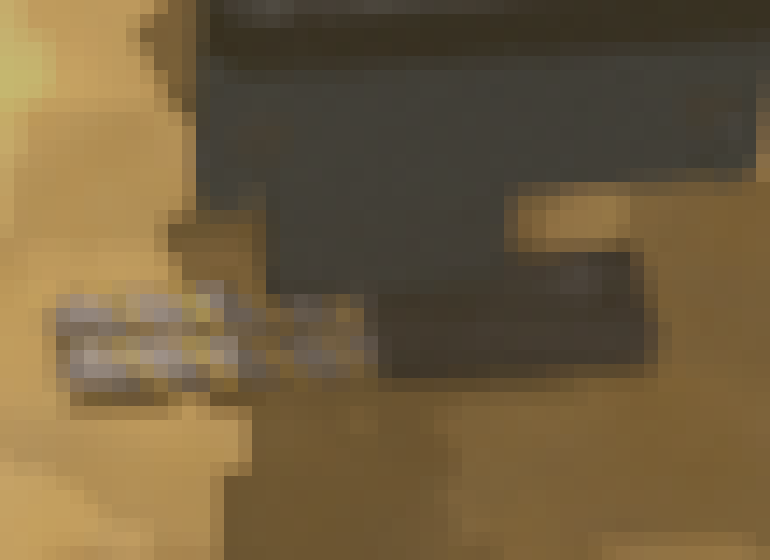

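The side view shows the fingertips ending about 20 mm above the reported TCP, since the drills cover the tips. So the earlier close passed over the drills. I'll go down in small steps, watching the force.

```bash
echo '{"moves":[[0, 0, 0, 0, 0, 0], [0, 0, 3, 0, 0, 0], [0, 0, 3, 0, 0, 0], [0, 0, 0, 0, 0, 0], [0, 0, 0, 0, 0, 0]]}' | python3 -m pendant 36 20|grep -E "time|pos|force|wid"
echo '{"moves":[[0, 0, 2, 0, 0, 0], [0, 0, 2, 0, 0, 0], [0, 0, 0, 0, 0, 0], [0, 0, 0, 0, 0, 0]]}' | python3 -m pendant|grep -E "pos|force|wid"
python3 to.py 430.2 -37.2 -8 10.7
```

```text
time_s: 27.0
ee_pos: [429.4, -36.9, -3.7]
force: [0.1, -0.2, -0.1]
gripper_width: 36.6
gripper_force: 0.0
ee_pos: [429.5, -37.0, -7.5]
force: [0.2, 0.6, -0.2]
gripper_width: 35.8
gripper_force: 0.0
tool d [0.7 0.4 0.5] pos [429.5 -37.   -7.5] rot [-1.7999e+02  1.0000e-02  1.0770e+01] q [ -6.  19. 123.   0.  38.  73.]
rotvec [-0.01  0.01  0.07]
```

```bash
echo '{"moves":[[0, 0, 1.5, 0, 0, 0], [0, 0, 1.5, 0, 0, 0], [0, 0, 0, 0, 0, 0], [0, 0, 0, 0, 0, 0]]}' | python3 -m pendant|grep -E "pos|force: \["
echo '{"moves":[[0, 0, 1.5, 0, 0, 0], [0, 0, 1.5, 0, 0, 0], [0, 0, 0, 0, 0, 0], [0, 0, 0, 0, 0, 0]]}' | python3 -m pendant|grep -E "pos|force: \["
python3 - <<'E'
from h import *
s=grab_frame("side")
cv2.imwrite("pics/p8.png",cv2.resize(s[235:285,310:375],(780,600),interpolation=2))
E
```

```text
ee_pos: [429.5, -37.0, -10.5]
force: [-0.1, -0.4, 0.1]
ee_pos: [429.5, -36.9, -13.5]
force: [0.3, 1.0, 0.4]
```

View pics/p8.png

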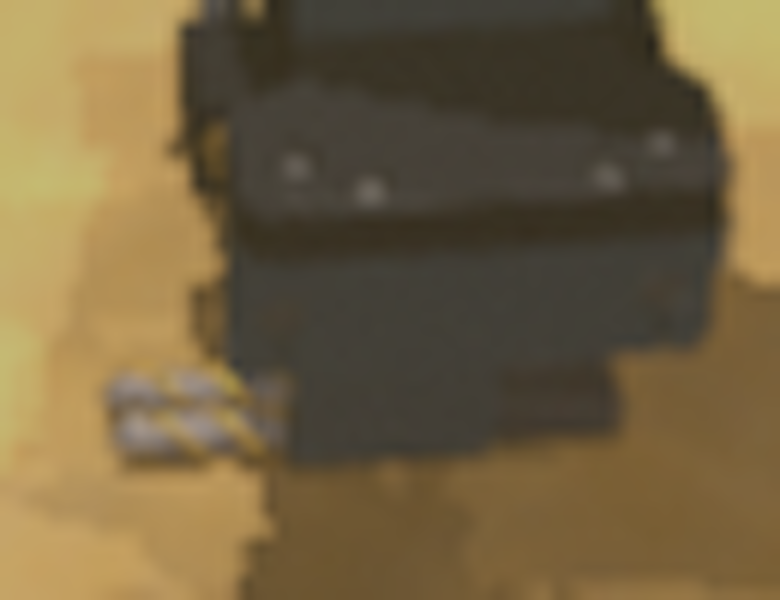

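The near finger now covers the drills (tip at about row 455 in the crop). A little lower, then close.

```bash
echo '{"moves":[[0, 0, 1.5, 0, 0, 0], [0, 0, 0, 0, 0, 0], [0, 0, 0, 0, 0, 0]]}' | python3 -m pendant|grep -E "pos|force: \["
echo '{"moves":[[0, 0, 0, 0, 0, 0], [0, 0, 0, 0, 0, 0], [0, 0, 0, 0, 0, 0], [0, 0, 0, 0, 0, 0], [0, 0, 0, 0, 0, 0], [0, 0, 0, 0, 0, 0]]}' | python3 -m pendant 10 20|grep -E "pos|force|wid"
```

```text
ee_pos: [429.5, -37.0, -15.0]
force: [0.1, -0.7, -0.5]
ee_pos: [429.5, -36.9, -15.0]
force: [-0.8, 1.0, -0.8]
gripper_width: 9.8
gripper_force: 0.0
```

It closed over the drills again, so the tips are still above 10 mm. Opening and continuing down by force until contact.

```bash
echo '{"moves":[[0, 0, 0, 0, 0, 0], [0, 0, 0, 0, 0, 0], [0, 0, 0, 0, 0, 0], [0, 0, 0, 0, 0, 0]]}' | python3 -m pendant 40 20|grep -E "pos|force: \[|wid"
echo '{"moves":[[0, 0, 1.5, 0, 0, 0], [0, 0, 1.5, 0, 0, 0], [0, 0, 0, 0, 0, 0], [0, 0, 0, 0, 0, 0]]}' | python3 -m pendant|grep -E "pos|force: \["
echo '{"moves":[[0, 0, 1, 0, 0, 0], [0, 0, 1, 0, 0, 0], [0, 0, 0, 0, 0, 0]]}' | python3 -m pendant|grep -E "pos|force: \["
```

```text
ee_pos: [429.5, -37.0, -15.0]
force: [0.4, -0.7, 0.3]
gripper_width: 38.7
ee_pos: [429.4, -36.9, -18.1]
force: [0.2, 0.3, 0.2]
ee_pos: [429.4, -37.0, -20.1]
force: [0.4, 0.2, 0.0]
```

```bash
echo '{"moves":[[0, 0, 1, 0, 0, 0], [0, 0, 1, 0, 0, 0], [0, 0, 0, 0, 0, 0]]}' | python3 -m pendant|grep -E "pos|force: \["
echo '{"moves":[[0, 0, 1, 0, 0, 0], [0, 0, 0, 0, 0, 0], [0, 0, 0, 0, 0, 0]]}' | python3 -m pendant|grep -E "pos|force: \["
echo '{"moves":[[0, 0, 0, 0, 0, 0], [0, 0, 0, 0, 0, 0], [0, 0, 0, 0, 0, 0], [0, 0, 0, 0, 0, 0], [0, 0, 0, 0, 0, 0], [0, 0, 0, 0, 0, 0]]}' | python3 -m pendant 10 20|grep -E "pos|force|wid"
```

```text
ee_pos: [429.4, -36.9, -22.1]
force: [0.5, 0.5, 0.5]
ee_pos: [429.5, -36.9, -23.0]
force: [1.3, -0.0, 0.2]
ee_pos: [429.5, -36.9, -23.0]
force: [-0.1, 0.0, 0.7]
gripper_width: 19.7
gripper_force: 20.0
```

Gripped (19.7 mm, 20 N). Lifting and checking.

```bash
echo '{"moves":[[0, 0, -3, 0, 0, 0], [0, 0, -10, 0, 0, 0], [0, 0, -20, 0, 0, 0], [0, 0, -25, 0, 0, 0], [0, 0, -20, 0, 0, 8], [0, 0, 0, 0, 0, 7.7], [0, 0, 0, 0, 0, 0], [0, 0, 0, 0, 0, 0]]}' | python3 -m pendant - 25|grep -E "time|pos|rot|force|wid"
python3 - <<'E'
from h import *
s=grab_frame("side")
cv2.imwrite("pics/p9.png",cv2.resize(s[200:300,290:410],(720,600),interpolation=2))
E
python3 to.py 604 -201 55 -5
```

```text
time_s: 32.25
ee_pos: [429.2, -36.9, 55.2]
ee_rot: [-180.0, 0.0, -4.8]
force: [-0.1, 0.3, -1.0]
gripper_width: 19.9
gripper_force: 25.0
tool d [188.  148.9  -0.2] pos [429.1 -36.9  55. ] rot [-1.80e+02  4.00e-02 -4.79e+00] q [ -6.  14. 119.   0.  48.  88.]
rotvec [-0.    0.04  0.21]
```

View pics/p9.png

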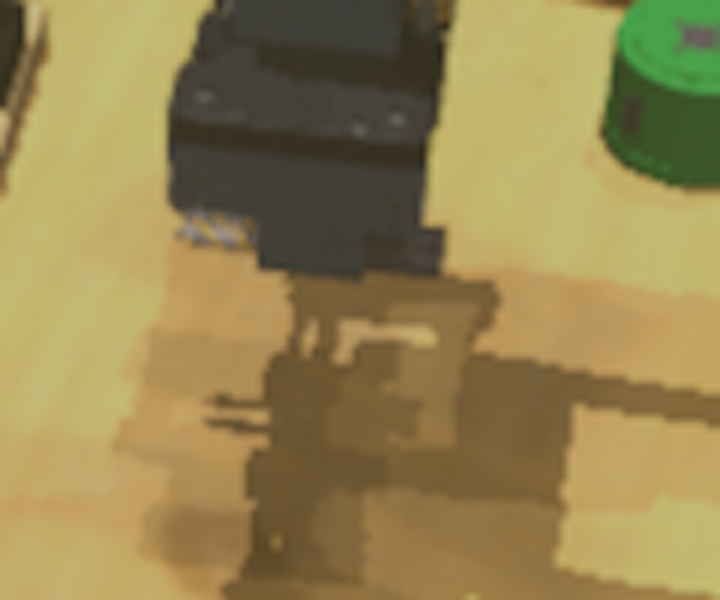

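Both drills are off the desk: the pair is at about (310,240) and casts two shadows. Moving to the tray.

```bash
echo '{"moves":[[5, 20, 0, 0, 0, 0], [20, 30, 0, 0, 0, 0], [25, 30, 0, 0, 0, 0], [30, 30, 0, 0, 0, 0], [30, 24, 0, 0, 0, 0], [30, 15, 0, 0, 0, 0], [30, 0, 0, 0, 0, 0], [18, 0, 0, 0, 0, 0]]}' | python3 -m pendant |grep -E "pos|force|wid"
echo '{"moves":[[0, 0, 10, 0, 0, 0], [0, 0, 10, 0, 0, 0], [0, 0, 5, 0, 0, 0], [0, 0, 0, 0, 0, 0], [0, 0, 0, 0, 0, 0]]}' | python3 -m pendant|grep -E "pos|force|wid"
python3 to.py 604 -201 4 -5
```

```text
ee_pos: [605.7, -202.4, 53.9]
force: [-0.2, -0.0, -1.1]
gripper_width: 19.7
gripper_force: 25.0
ee_pos: [603.3, -201.4, 30.0]
force: [-0.2, 0.5, -1.1]
gripper_width: 19.8
gripper_force: 25.0
tool d [ 0.7 -0.5 26. ] pos [ 603.3 -201.4   30. ] rot [-1.7999e+02  3.0000e-02 -4.9200e+00] q [-19.  31.  93.   0.  56.  75.]
rotvec [-0.01  0.03  0.08]
```

```bash
echo '{"moves":[[0.5, -0.4, 10, 0, 0, 0], [0, 0, 7, 0, 0, 0], [0, 0, 4, 0, 0, 0], [0, 0, 2, 0, 0, 0], [0, 0, 0, 0, 0, 0], [0, 0, 0, 0, 0, 0]]}' | python3 -m pendant|grep -E "pos|force: \["
echo '{"moves":[[0, 0, 1.5, 0, 0, 0], [0, 0, 1, 0, 0, 0], [0, 0, 0, 0, 0, 0]]}' | python3 -m pendant|grep -E "pos|force: \["
```

```text
ee_pos: [604.7, -201.3, 7.1]
force: [0.7, -0.3, -0.9]
ee_pos: [604.5, -201.2, 4.5]
force: [0.3, -0.6, -2.2]
```

```bash
echo '{"moves":[[0, 0, 1, 0, 0, 0], [0, 0, 0, 0, 0, 0], [0, 0, 0.7, 0, 0, 0], [0, 0, 0, 0, 0, 0]]}' | python3 -m pendant|grep -E "pos|force: \["
echo '{"moves":[[0, 0, 0, 0, 0, 0], [0, 0, 0, 0, 0, 0], [0, 0, 0, 0, 0, 0], [0, 0, 0, 0, 0, 0]]}' | python3 -m pendant 34|grep -E "pos|force: \[|wid"
echo '{"moves":[[0, 0, -5, 0, 0, 0], [0, 0, -15, 0, 0, 0], [0, 0, -30, 0, 0, 0], [0, 0, -40, 0, 0, 0], [0, 0, -30, 0, 0, 0], [-30, 0, 0, 0, 0, 0], [-40, 0, 0, 0, 0, 0], [-40, 0, 0, 0, 0, 0]]}' | python3 -m pendant|grep -E "pos|force: \[|wid"
echo '{"moves":[[-40, 0, 0, 0, 0, 0], [-40, 0, 0, 0, 0, 0], [-30, 0, 0, 0, 0, 0], [-10, 0, 0, 0, 0, 0], [0, 0, 0, 0, 0, 0]]}' | python3 -m pendant|grep -E "time|pos|force: \[|wid"
python3 - <<'E'
from h import *
t=grab_frame("top");s=grab_frame("side")
cv2.imwrite("pics/fin.png",cv2.hconcat([cv2.resize(t[120:220,330:430],(400,400),interpolation=2),cv2.resize(s[180:360,170:350],(400,400),interpolation=2)]))
E
```

```text
ee_pos: [604.7, -201.2, 3.1]
force: [-0.4, 0.3, 1.1]
ee_pos: [604.6, -201.2, 2.8]
force: [-0.3, -0.4, 0.1]
gripper_width: 33.9
ee_pos: [494.0, -191.6, 123.3]
force: [-0.4, 0.6, 0.4]
gripper_width: 34.1
time_s: 36.6
ee_pos: [375.0, -181.5, 123.4]
force: [-0.8, -0.7, 0.6]
gripper_width: 34.1
```

View pics/fin.png

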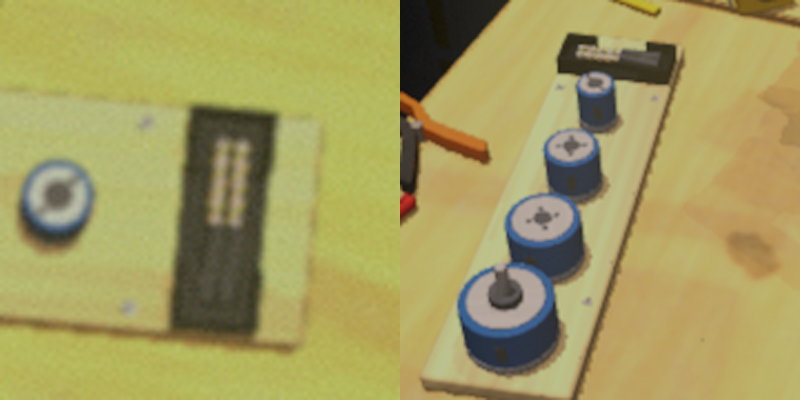

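Both drills lie side by side lengthwise in the tray (flutes at crop 230,183), and all the saws are seated in falling order. Handing in.

```bash
python3 -c "
from workcell import job_done;print(job_done())"
```

```text
the job is handed in; nothing more can be done
None
```

The job is handed in at about 37 s: the large, medium and small saws are on their pegs in falling order from the biggest, and both drills lie side by side in the tray, as the last pictures confirm; the drills took three grip attempts, because the fingertips sit well above the reported TCP.

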